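# Set the step attenuator to its third click

### The job

Of the two attenuators beside the nanosatellite, take the one with the wide T-bar lever: with the fingertips, push its lever back home to the stop at the robot's end of the slot, then push it away again click by click and leave it in the third detent up from home, never going past it. Only push, never pinch the bar, take the hand away at the end, and leave the ball-topped lever and everything else on the bench as they are.

Things in the scene. Friction and masses are not known exactly. Their poses are not given: they have to be found in the camera images.
- t_unit: step attenuator with the T-bar lever: a closed box fixed to the bench, 150 mm long (its x) x 110 mm wide (its y) x 36 mm high, slot along its x on top, six engraved step marks 15 mm apart on each side of the slot. Origin: centre of the underside; its x points along the slot in the sense of rising lever values, roughly away from the robot (within 25 degrees)
- t_lever (a joint): sliding T-bar lever of t_unit, m, 0 in the home detent at the end of the slot nearest the robot (stop at -1.5 mm), growing along t_unit's +x, far stop at 76.5 mm. Detents (it clicks in by itself) at 0, 15, 30, 45, 60, 75 mm; the third click up from home is at 45 mm. It takes about 3 to 4 N to leave a detent; half way to the next (7.5 mm) it snaps over by itself. It starts in or near the first or second detent up from home
- t_bar (a point): centre of the lever's cross-bar, 75 mm above the bench. The bar is black, 96 mm long across the slot (t_unit's y), 16 mm thick along the slot with its two rubber faces, 18 mm tall (66 to 84 mm above the bench), on a thin steel stem; the box top below it is at 36 mm. Its x, y, z axes are those of t_unit; at lever value q it lies at (-37.5 mm + q, 0, 75 mm) in t_unit's frame. Push on its far face to send the lever home, on its near face to click it upward
- k_unit: the other attenuator, with a ball-topped stick; leave it alone: a closed box fixed to the bench, 150 mm long (its x) x 110 mm wide (its y) x 36 mm high, slot along its x on top, six engraved step marks 15 mm apart on each side of the slot. Origin: centre of the underside; its x points along the slot in the sense of rising lever values, roughly away from the robot (within 25 degrees)
- k_knob (a point): centre of the 30 mm black ball on the other attenuator's lever, 81 mm above the bench, on a 10 mm stem; slides along k_unit's x. Leave it alone
- bottle: white plastic bottle with grey cap, 44 mm diameter, 120 mm tall, stands between the two attenuators. Loose; leave it alone. Origin: centre of its underside
- driver: screwdriver lying on the bench, 170 mm long, just beyond the attenuators, lying crosswise (about along y). Loose; leave it alone. Origin: its underside, about the middle
- spanner: steel spanner lying on the bench, 160 mm long, left (+y) of the attenuators. Loose; leave it alone. Origin: its underside, about the middle
- jar: screw-lid jar, 60 mm diameter, 70 mm tall, right (-y) of the attenuators. Loose; leave it alone. Origin: centre of its underside
- spacer: aluminium ring, 60 mm diameter, 25 mm tall, at the robot's near left (+y). Loose; leave it alone. Origin: centre of its underside
- cup: small steel cup, 60 mm diameter, 60 mm tall, beyond the attenuators on the right (-y). Loose; leave it alone. Origin: centre of its underside
- block: aluminium connector block, 50 x 40 x 30 mm with two brass studs to 42 mm height, at the robot's near right (-y). Loose; leave it alone. Origin: centre of its underside

How it is judged:
By the outcome, as a careful person would: the job done as asked, in the order asked, and still so for the second after the job is handed in, with the robot touching nothing.
It also fails if it takes over 58 s, if anything falls off the work surface, if the arm or the gripper's body presses on something with over 40 N, if the wrist force passes 120 N, or if a joint passes its speed limit or range.

### The arm

A 6-joint arm with a two-finger parallel gripper is mounted at the origin on the work surface. World frame = base frame: x ahead of the robot, y to its left, z up, the work surface at z = 0. Lengths are in m, angles in rad, forces in N, time in s.
With the tool pointing down it reaches from about 0.325 to 0.775 m from the base axis. Payload 5.5 kg.
Tool frame: the origin (TCP) lies midway between the tips of the shut fingers; the grasp point (between the pads) lies 19 mm behind it; y points along the fingers, x is the direction in which the jaws open and shut, and the axes are right-handed (so a half turn about y gives the same grasp; the last joint's range is limited). The gripper opens to 85 mm and grips with 20 to 120 N. Pads are 22 mm wide; open, the fingers measure 114 mm over their backs; the gripper's body (76 mm by 85 mm) begins 54 mm behind the grasp point. The pads swing forward as they close: fully open they stand 13 mm farther back than shut.
Start: joints at [-1.34, 0.091, 1.231, -0, 1.82, -0.057], TCP at [0.17, -0.575, 0.231] pointing down, gripper open.
Joint ranges: [-2.87, 2.87], [-0.86, 2.18], [0.17, 2.46], [-1.51, 4.65], [0.06, 2.69], [-2.65, 2.65]. Speed limits (rad/s): [2.57, 2.57, 3.01, 3.14, 3.14, 3.14].

### API

Orientations are given as a rotation vector (axis times angle).
In Python, from cell import ctrl gives the robot as it stands.
- The arm moves only by the tool apply_moves, never from a script. Its argument "deltas" is a list of rows, each a list of 5 numbers: the finger opening in m, from 0 to 0.0854, then the shift along the world's x, y, z in m, then the turn about the world's z in degrees. In form: [[hand, tx, ty, tz, roll], ...]. A call has 1 to 20 rows; each row shifts and turns the commanded pose from where the row before left it; what a row does not reach is not made up. A row lasts 1/8 s, in which the tool goes at most 62.5 mm and 10.7 degrees, less where a joint would pass 70% of its speed; a pose out of reach is approached as far as the arm can. A call with a gripper value outside its range is refused whole. The fingers move at their own pace and stop on an object; "grip_force" is the grip in N (left out, the last holds). Time passes only in rows, so rows that do not move let the fingers close. It gives the time, the measured TCP pose, the force and the opening at its end, in the units of the state.
- ctrl.sense(): the state, without advancing time (a new reading comes with each control period).
- ctrl.grab_frame(name): name is "scene" or "top" or "wrist"; returns a dict with "color" (420x560x3 uint8, red, green, blue), "fx", "fy", "cx", "cy" (pixels), "pose" (4x4, takes a point from camera to world coordinates); the wrist camera has in their place "tool_from_camera" (4x4, takes a point from camera to tool coordinates, whose origin is the TCP and whose axes are the tool frame's). Camera axes: x right, y down, z forward; pixel columns grow to the right and rows downward; lengths in m; the calibration is good to about 2 mm. The wrist camera is an equidistant fisheye: a pixel r from the principal point sees the ray r / f radians off the axis. A picture is of the moment at which its call begins: read the wrist's pose just before it. There is no depth.
- ctrl.job_done(): hands the job in, once; it reports no verdict.
The state is a dict: "t": time; "qpos": joint angles; "joint_velocities": joint speeds; "tau": joint torques, N m; "eef_pos": TCP position; "eef_rot": TCP orientation; "contact_force": force on the tool from outside, world axes, zero at the start; "wrist_torque": the same for the moment, N m; "grip_width": finger opening in m.
Only numpy, scipy, OpenCV 4.12 (cv2) and the standard library are available. Lean on these libraries where they do the work, as an engineer would, in place of code of your own. Each camera call takes 0.05 s, during which the arm holds its last target.

## Working session

There is one attempt and no reset: what is moved stays moved. The work goes in short steps, Python scripts to look and compute and a tool call to move; the robot and the scene stay as the last step left them, time stands still between calls to the robot, and variables do not carry over. Pictures are saved under pics/ and viewed, and the job is handed in when it is done.

Besides the shell and the picture viewer there is one more tool, called after "Request:" by a JSON object that holds its "op" and its "data". apply_moves: Moves the arm, as the interface text tells. Its arguments: {"type":"object","properties":{"deltas":{"type":"array"},"grip_force":{"type":"number"}},"required":["deltas"]}

```bash
ls; mkdir -p pics
python3 - <<'E'
from cell import ctrl
import cv2
s=ctrl.sense();print({k:(v if not hasattr(v,'round') else v) for k,v in s.items()})
for n in("scene","top"):
    f=ctrl.grab_frame(n);cv2.imwrite(f"pics/{n}0.png",f["color"][:,:,::-1]);print(n,f["fx"],f["cx"],f["cy"],f["pose"])
E
```

```text
pics
{'t': 0.0, 'qpos': array([-1.33973579e+00,  9.18421579e-02,  1.23189136e+00,  1.77507327e-05,
        1.81980792e+00, -5.66983621e-02]), 'joint_velocities': array([ 1.80824607e-04, -1.05546934e-03,  2.84718974e-04,  1.95975294e-03,
        5.94459578e-04, -6.68425995e-05]), 'tau': array([ 3.30588455e-04, -4.58730447e+01, -4.18025136e+01,  7.18559761e-06,
        1.16241901e-02,  7.26001392e-07]), 'eef_pos': array([ 0.17022118, -0.57504708,  0.23015778]), 'eef_rot': array([-1.33039342,  0.99569262, -0.99323029]), 'contact_force': array([-1.10606191, -0.80481274,  0.53593406]), 'wrist_torque': array([0.01636205, 0.04031088, 0.01597538]), 'grip_width': 0.08527744404555693}
scene 396.9129441411051 275.8708117887807 208.05152482677565 [[ 0.00701838  0.57826772 -0.81581688  1.447415  ]
 [ 0.99983382  0.00966843  0.01545463 -0.02533583]
 [ 0.01682458 -0.81578978 -0.57810377  0.71017652]
 [ 0.          0.          0.          1.        ]]
top 380.5538062098069 276.5429411863802 205.19609625541025 [[ 0.04204337 -0.97811561  0.20377     0.36137855]
 [-0.99911075 -0.04180685  0.00546718  0.01045464]
 [ 0.00317145 -0.20381865 -0.97900352  1.03795232]
 [ 0.          0.          0.          1.        ]]
```

View pics/scene0.png

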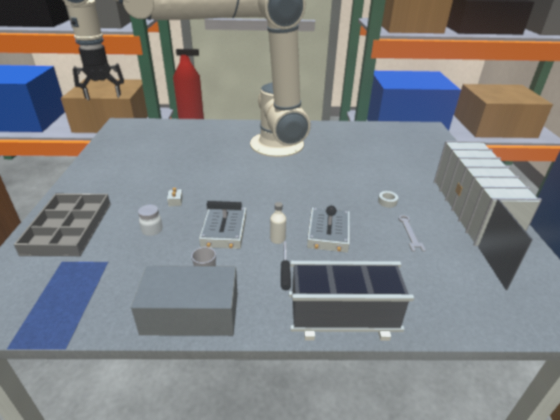

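View pics/top0.png

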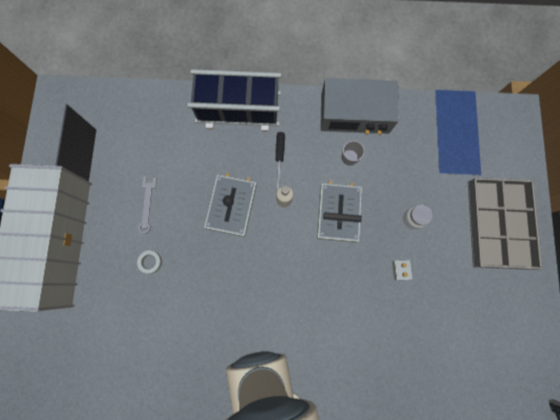

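The T-bar unit is at about (340,212) in the top view, the ball unit at (230,205), and the bottle at (285,195). Next I zoom in and measure.

```bash
cat > h.py <<'E'
import numpy as np
def ray(f,u,v):
    d=np.array([(u-f["cx"])/f["fx"],(v-f["cy"])/f["fy"],1.]);P=np.array(f["pose"]);return P[:3,3],P[:3,:3]@d
def plane(f,u,v,z):
    o,d=ray(f,u,v);return o+d*(z-o[2])/d[2]
def proj(f,p):
    P=np.linalg.inv(f["pose"]);c=P[:3,:3]@np.array(p)+P[:3,3];return f["fx"]*c[0]/c[2]+f["cx"],f["fy"]*c[1]/c[2]+f["cy"]
E
python3 - <<'E'
from cell import ctrl
import cv2
f=ctrl.grab_frame("top");c=f["color"][165:255,290:390,::-1]
cv2.imwrite("pics/topz.png",cv2.resize(c,None,fx=6.5,fy=6.5,interpolation=cv2.INTER_CUBIC))
f=ctrl.grab_frame("scene");c=f["color"][190:260,180:270,::-1]
cv2.imwrite("pics/scz.png",cv2.resize(c,None,fx=8,fy=8,interpolation=cv2.INTER_CUBIC))
E
```

```text
(no output)
```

View pics/topz.png

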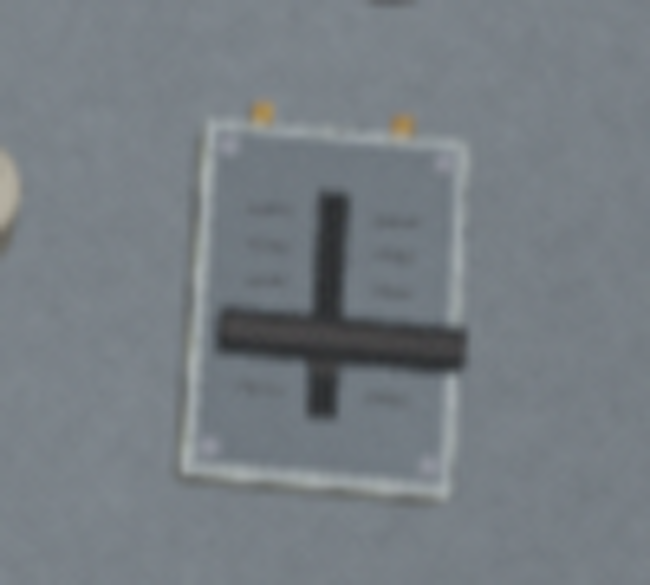

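View pics/scz.png

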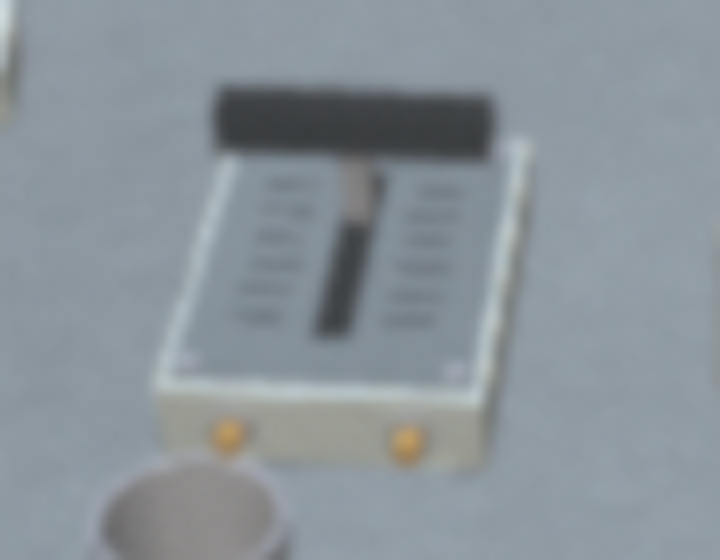

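Run:
```python
from cell import ctrl
from h import *
f=ctrl.grab_frame("top");s=ctrl.grab_frame("scene")
T=lambda x,y:(290+(x+.5)/6.5-.5,165+(y+.5)/6.5-.5)
S=lambda x,y:(180+(x+.5)/8-.5,190+(y+.5)/8-.5)
C=[plane(f,*T(*p),.036) for p in[(208,122),(468,143),(446,493),(184,472)]]
C=np.array(C);print(C.round(4));
for i in range(4):print(np.linalg.norm(C[i]-C[(i+1)%4]).round(4))
c=C.mean(0);ax=(C[0]+C[1]-C[2]-C[3]);ax/=np.linalg.norm(ax);ay=np.array([-ax[1],ax[0],0])
print("centre",c,"yaw",np.degrees(np.arctan2(ax[1],ax[0])))
C2=np.array([plane(s,*S(*p),.036) for p in[(155,382),(485,400),(525,145)]])
print("scene corners",C2.round(4), "c2",(C2[0]+C2[2])/2)
def q(p):d=p-c;return (d@ax+.0375).round(4),(d@ay).round(4)
for n,p,z in [("farTL",(220,308),.084),("farTR",(467,326),.084),("nearTR",(467,370),.066),("nearTL",(220,350),.066),("nearTR84",(467,370),.084)]:
  print(n,q(plane(f,*T(*p),z)))
for n,p,z in [("sc nearT",(220,88),.084),("nearTR",(490,97),.084),("farB L",(215,150),.066),("farB R",(490,160),.066)]:
  print(n,q(plane(s,*S(*p),z)))
# stem at z=36
print("stem base scene",q(plane(s,*S(357,222),.036)),"slot ends top",q(plane(f,*T(333,193),.036)),q(plane(f,*T(321,417),.036)))
```

```text
[[ 0.6359 -0.1039  0.036 ]
 [ 0.6315 -0.2128  0.036 ]
 [ 0.4842 -0.2033  0.036 ]
 [ 0.4883 -0.0968  0.036 ]]
0.109
0.1476
0.1066
0.1478
centre [ 0.55995306 -0.15420042  0.036     ] yaw -3.215157124862082
scene corners [[ 0.6334 -0.212   0.036 ]
 [ 0.6412 -0.1024  0.036 ]
 [ 0.4957 -0.0974  0.036 ]] c2 [ 0.56455077 -0.15470146  0.036     ]
farTL (np.float64(0.0222), np.float64(0.0489))
farTR (np.float64(0.0246), np.float64(-0.048))
nearTR (np.float64(0.0105), np.float64(-0.0528))
nearTL (np.float64(0.0088), np.float64(0.0457))
nearTR84 (np.float64(0.0071), np.float64(-0.049))
sc nearT (np.float64(0.011), np.float64(-0.0477))
nearTR (np.float64(0.0096), np.float64(0.0467))
farB L (np.float64(0.0231), np.float64(-0.0486))
farB R (np.float64(0.0221), np.float64(0.0476))
stem base scene (np.float64(0.0214), np.float64(-0.0009)) slot ends top (np.float64(0.0851), np.float64(0.0004)) (np.float64(-0.0093), np.float64(-0.0007))
```

Run:
```python
from cell import ctrl
from scipy.spatial.transform import Rotation as R
s=ctrl.sense();print(R.from_rotvec(s["eef_rot"]).as_matrix().round(3))
print(s["t"])
```

```text
[[ 0.284 -0.     0.959]
 [-0.959  0.001  0.284]
 [-0.001 -1.     0.   ]]
0.3
```

Request:
{"op": "apply_moves", "data": {"deltas": [[0,0.0285,0.03,0,-2],[0,0.0285,0.03,0,-2],[0,0.0285,0.03,0,-2],[0,0.0285,0.03,0,-2],[0,0.0285,0.03,0,-2],[0,0.0285,0.03,0,-2],[0,0.0285,0.03,0,-2],[0,0.0285,0.03,0,-2],[0,0.0285,0.03,0,-2],[0,0.0285,0.03,0,-2],[0,0.0285,0.03,0,0],[0,0.0285,0.03,0,0],[0,0.0285,0.03,0,0],[0,0.0285,0.03,0,0],[0,0,0,0,0],[0,0,0,0,0]], "grip_force": 40}}

```text
t: 2.3
eef_pos: [0.5691, -0.1556, 0.2311]
eef_rot: [-1.18, 1.254, -1.254]
contact_force: [-0.1, -0.1, 0.1]
grip_width: 0.0001
```

Run:
```python
from cell import ctrl
import cv2
from scipy.spatial.transform import Rotation as R
s=ctrl.sense();print(R.from_rotvec(s["eef_rot"]).as_matrix().round(3),s["contact_force"])
for n in("wrist","scene"):
    f=ctrl.grab_frame(n);cv2.imwrite(f"pics/{n}1.png",f["color"][:,:,::-1])
    if n=="wrist":print(f["tool_from_camera"])
```

```text
[[-0.061 -0.001  0.998]
 [-0.998 -0.    -0.061]
 [ 0.    -1.    -0.001]] [-0.06250289 -0.06502374  0.10446574]
[[ 9.99999632e-01 -5.89642879e-04 -6.23398655e-04  1.33817195e-03]
 [ 3.97334735e-04 -3.25731544e-01  9.45462217e-01 -1.44044521e-01]
 [-7.60545670e-04 -9.45462116e-01 -3.25731190e-01  8.36171420e-02]
 [ 0.00000000e+00  0.00000000e+00  0.00000000e+00  1.00000000e+00]]
```

View pics/wrist1.png

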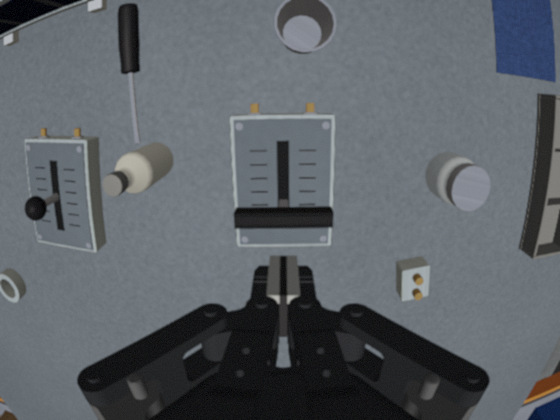

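View pics/scene1.png

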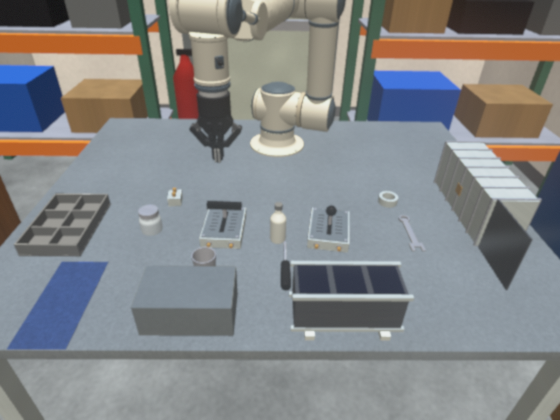

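```bash
cat >> h.py <<'E'
from scipy.spatial.transform import Rotation as R
def wplane(f,s,u,v,z):
    dx,dy=u-f["cx"],v-f["cy"];r=np.hypot(dx,dy);th=r/f["fx"]
    d=np.array([np.sin(th)*dx/r,np.sin(th)*dy/r,np.cos(th)])
    W=np.eye(4);W[:3,:3]=R.from_rotvec(s["eef_rot"]).as_matrix();W[:3,3]=s["eef_pos"]
    M=W@np.array(f["tool_from_camera"]);o=M[:3,3];d=M[:3,:3]@d
    return o+d*(z-o[2])/d[2]
E
python3 - <<'E'
from cell import ctrl
from h import *
import cv2
s=ctrl.sense();f=ctrl.grab_frame("wrist")
c=f["color"][95:260,215:350,::-1];cv2.imwrite("pics/wz.png",cv2.resize(c,None,fx=3.6,fy=3.6,interpolation=cv2.INTER_CUBIC))
p=[wplane(f,s,*a,.036) for a in[(231,116),(335,116),(331,245),(237,247)]]
print(np.round(p,4),np.mean(p,0))
for a in [(235,208),(332,208)]:print(wplane(f,s,*a,.084).round(4))
E
```

```text
[[ 0.637  -0.1076  0.036 ]
 [ 0.6301 -0.2156  0.036 ]
 [ 0.483  -0.2082  0.036 ]
 [ 0.4874 -0.0984  0.036 ]] [ 0.55936646 -0.1574707   0.036     ]
[ 0.5521 -0.1104  0.084 ]
[ 0.5463 -0.2031  0.084 ]
```

View pics/wz.png

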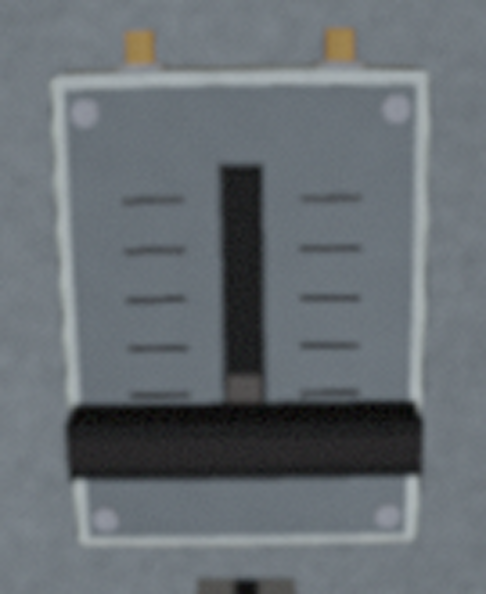

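Request:
{"op": "apply_moves", "data": {"deltas": [[0,0.005,0,-0.03,0],[0,0,0,-0.03,0],[0,0,0,-0.03,0],[0,0,0,-0.03,0],[0,0,0,-0.02,0],[0,0,0,-0.015,0],[0,0,0,-0.01,0],[0,0,0,0,0],[0,0,0,0,0]]}}

```text
t: 3.58
eef_pos: [0.5749, -0.1555, 0.0674]
eef_rot: [-1.179, 1.253, -1.255]
contact_force: [0.2, 0.8, 0.0]
grip_width: -0.0003
```

Request:
{"op": "apply_moves", "data": {"deltas": [[0,-0.004,0,-0.003,0],[0,-0.004,0,0,0],[0,-0.003,0,0,0],[0,-0.003,0,0,0],[0,-0.002,0,0,0],[0,-0.002,0,0,0],[0,0,0,0,0]]}}

```text
t: 4.45
eef_pos: [0.5565, -0.1553, 0.0634]
eef_rot: [-1.179, 1.254, -1.255]
contact_force: [1.5, 0.1, -0.4]
grip_width: -0.0001
```

Request:
{"op": "apply_moves", "data": {"deltas": [[0,-0.002,0,0,0],[0,-0.002,0,0,0],[0,-0.002,0,0,0],[0,-0.002,0,0,0],[0,0,0,0,0],[0,0,0,0,0]]}}

```text
t: 5.2
eef_pos: [0.5478, -0.1554, 0.0631]
eef_rot: [-1.181, 1.255, -1.254]
contact_force: [-0.4, -0.6, -0.6]
grip_width: -0.0002
```

Request:
{"op": "apply_moves", "data": {"deltas": [[0,-0.002,0,0,0],[0,-0.002,0,0,0],[0,-0.001,0,0,0],[0,-0.001,0,0,0],[0,0,0,0,0]]}}

```text
t: 5.82
eef_pos: [0.5423, -0.1554, 0.0633]
eef_rot: [-1.18, 1.254, -1.254]
contact_force: [0.3, 0.0, -0.2]
grip_width: -0.0001
```

Request:
{"op": "apply_moves", "data": {"deltas": [[0,-0.001,0,0,0],[0,0,0,0,0]]}}

```text
t: 6.08
eef_pos: [0.5415, -0.1553, 0.0633]
eef_rot: [-1.179, 1.254, -1.254]
contact_force: [1.8, 0.6, -0.0]
grip_width: -0.0004
```

Request:
{"op": "apply_moves", "data": {"deltas": [[0,-0.001,0,0,0],[0,0,0,0,0]]}}

```text
t: 6.32
eef_pos: [0.5406, -0.1553, 0.0633]
eef_rot: [-1.179, 1.254, -1.255]
contact_force: [3.9, 0.6, -1.9]
grip_width: -0.0002
```

Request:
{"op": "apply_moves", "data": {"deltas": [[0,-0.001,0,0,0],[0,0,0,0,0]]}}

```text
t: 6.58
eef_pos: [0.5402, -0.1553, 0.0634]
eef_rot: [-1.178, 1.252, -1.255]
contact_force: [6.7, 0.3, -3.8]
grip_width: 0.0
```

Request:
{"op": "apply_moves", "data": {"deltas": [[0,-0.001,0,0,0],[0,0,0,0,0]]}}

```text
t: 6.82
eef_pos: [0.5402, -0.1553, 0.0634]
eef_rot: [-1.176, 1.25, -1.256]
contact_force: [11.1, -0.2, -5.0]
grip_width: 0.0003
```

Request:
{"op": "apply_moves", "data": {"deltas": [[0,0.004,0,0,0],[0,0.012,0,0,0],[0,0,0,0.03,0],[0,0,0,0.03,0],[0,0,0,0.02,0],[0,-0.03,0,0,0],[0,-0.03,0.003,0,0],[0,-0.01,0.001,0,0],[0,0,0,0,0],[0,0,0,0,0]]}}

```text
t: 8.07
eef_pos: [0.4849, -0.1514, 0.1432]
eef_rot: [-1.18, 1.254, -1.254]
contact_force: [-0.3, 0.8, -0.7]
grip_width: -0.0003
```

Run:
```python
from cell import ctrl
import cv2
f=ctrl.grab_frame("wrist");cv2.imwrite("pics/wrist2.png",f["color"][:,:,::-1])
s=ctrl.grab_frame("scene");cv2.imwrite("pics/scz2.png",cv2.resize(s["color"][160:260,170:300,::-1],None,fx=6,fy=6,interpolation=cv2.INTER_CUBIC))
```

```text
(no output)
```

View pics/wrist2.png

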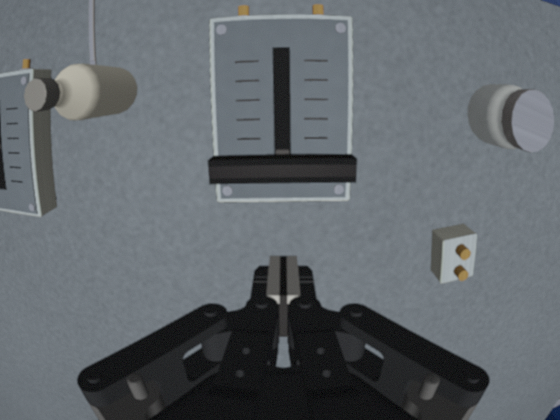

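View pics/scz2.png

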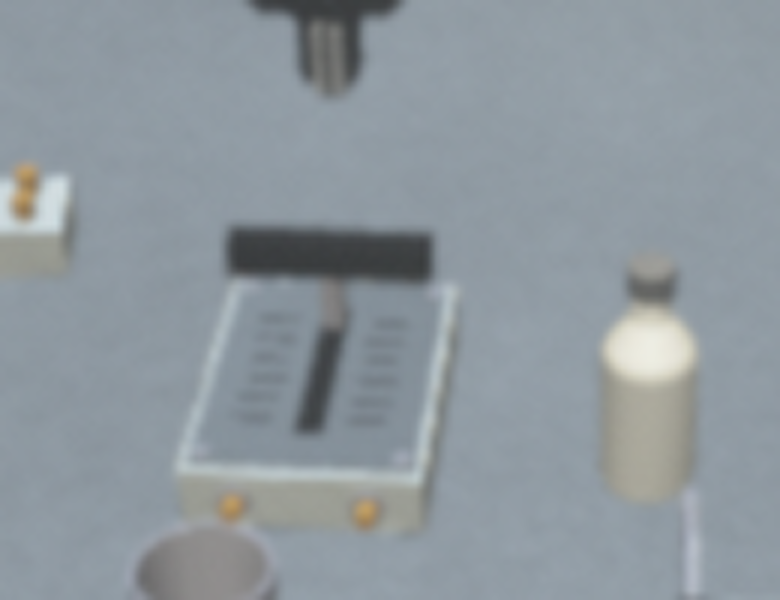

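The bar is at home: its stem is at the near end of the slot, and the bar is at (282,168) in the wrist view. Next I go down on the near side.

Request:
{"op": "apply_moves", "data": {"deltas": [[0,0,0,-0.03,0],[0,0,0,-0.03,0],[0,0,0,-0.015,0],[0,0.004,0,-0.005,0],[0,0.003,0,0,0],[0,0.003,0,0,0],[0,0.002,0,0,0],[0,0.002,0,0,0],[0,0,0,0,0]]}}

```text
t: 9.3
eef_pos: [0.4985, -0.1513, 0.0634]
eef_rot: [-1.18, 1.254, -1.254]
contact_force: [-0.2, -1.2, -0.0]
grip_width: -0.0001
```

Request:
{"op": "apply_moves", "data": {"deltas": [[0,0.001,0,0,0],[0,0.001,0,0,0],[0,0,0,0,0]]}}

```text
t: 9.68
eef_pos: [0.5003, -0.1513, 0.0633]
eef_rot: [-1.18, 1.254, -1.254]
contact_force: [-0.4, -0.5, -0.3]
grip_width: -0.0001
```

Request:
{"op": "apply_moves", "data": {"deltas": [[0,0.001,0,0,0],[0,0.001,0,0,0],[0,0,0,0,0]]}}

```text
t: 10.05
eef_pos: [0.5023, -0.1513, 0.0632]
eef_rot: [-1.18, 1.254, -1.254]
contact_force: [0.1, -0.1, -0.9]
grip_width: 0.0002
```

Request:
{"op": "apply_moves", "data": {"deltas": [[0,0.001,0,0,0],[0,0,0,0,0]]}}

```text
t: 10.3
eef_pos: [0.5034, -0.1513, 0.0633]
eef_rot: [-1.18, 1.254, -1.254]
contact_force: [-0.3, 0.8, -0.1]
grip_width: -0.0001
```

Request:
{"op": "apply_moves", "data": {"deltas": [[0,0.001,0,0,0],[0,0,0,0,0]]}}

```text
t: 10.55
eef_pos: [0.5041, -0.1514, 0.0633]
eef_rot: [-1.18, 1.255, -1.254]
contact_force: [-1.6, -0.1, 0.5]
grip_width: -0.0
```

Request:
{"op": "apply_moves", "data": {"deltas": [[0,0.001,0,0,0],[0,0,0,0,0]]}}

```text
t: 10.8
eef_pos: [0.505, -0.1514, 0.0633]
eef_rot: [-1.18, 1.255, -1.254]
contact_force: [-4.1, -0.0, 1.9]
grip_width: 0.0
```

Request:
{"op": "apply_moves", "data": {"deltas": [[0,0.001,0,0,0],[0,0,0,0,0]]}}

```text
t: 11.05
eef_pos: [0.5063, -0.1514, 0.0633]
eef_rot: [-1.18, 1.254, -1.254]
contact_force: [-3.4, 0.1, 2.0]
grip_width: -0.0
```

Request:
{"op": "apply_moves", "data": {"deltas": [[0,0.001,0,0,0],[0,0.001,0,0,0],[0,0.001,0,0,0],[0,0.001,0,0,0],[0,0.001,0,0,0],[0,0.001,0,0,0],[0,0.001,0,0,0],[0,0,0,0,0],[0,0,0,0,0]]}}

```text
t: 12.18
eef_pos: [0.5134, -0.1513, 0.0633]
eef_rot: [-1.179, 1.254, -1.254]
contact_force: [1.4, -0.1, -0.1]
grip_width: 0.0001
```

Request:
{"op": "apply_moves", "data": {"deltas": [[0,0.001,0,0,0],[0,0.001,0,0,0],[0,0.001,0,0,0],[0,0.001,0,0,0],[0,0.001,0,0,0],[0,0.001,0,0,0],[0,0,0,0,0]]}}

```text
t: 13.05
eef_pos: [0.5191, -0.1513, 0.0633]
eef_rot: [-1.18, 1.255, -1.254]
contact_force: [-1.4, 0.7, 0.1]
grip_width: -0.0001
```

Request:
{"op": "apply_moves", "data": {"deltas": [[0,0.001,0,0,0],[0,0.001,0,0,0],[0,0,0,0,0]]}}

```text
t: 13.42
eef_pos: [0.5212, -0.1514, 0.0632]
eef_rot: [-1.18, 1.254, -1.254]
contact_force: [-4.1, 0.1, 2.2]
grip_width: 0.0
```

Request:
{"op": "apply_moves", "data": {"deltas": [[0,0.001,0,0,0],[0,0.001,0,0,0],[0,0.001,0,0,0],[0,0.001,0,0,0],[0,0.001,0,0,0],[0,0.001,0,0,0],[0,0.001,0,0,0],[0,0,0,0,0],[0,0,0,0,0]]}}

```text
t: 14.55
eef_pos: [0.5284, -0.1512, 0.0633]
eef_rot: [-1.179, 1.254, -1.254]
contact_force: [0.6, 0.9, 0.6]
grip_width: 0.0003
```

Run:
```python
from cell import ctrl
import cv2
s=ctrl.grab_frame("scene");cv2.imwrite("pics/scz3.png",cv2.resize(s["color"][160:260,170:300,::-1],None,fx=6,fy=6,interpolation=cv2.INTER_CUBIC))
```

```text
(no output)
```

View pics/scz3.png

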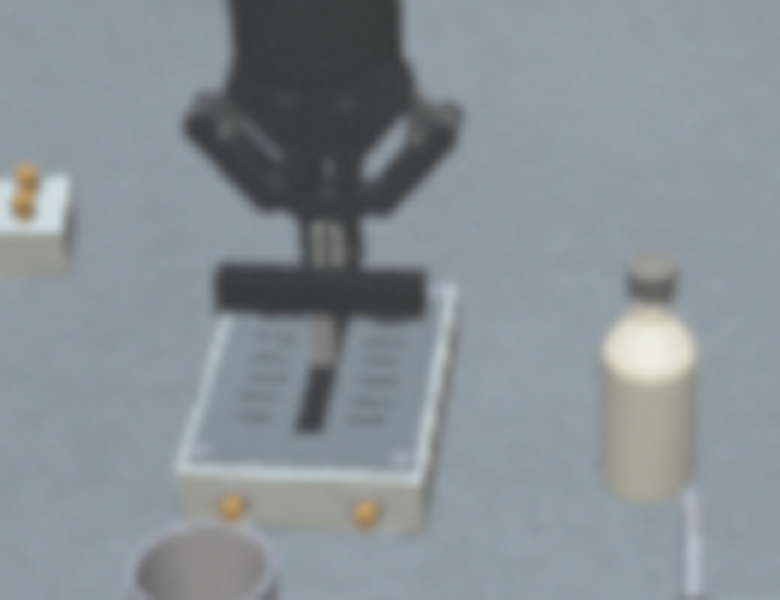

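Request:
{"op": "apply_moves", "data": {"deltas": [[0,0.001,0,0,0],[0,0.001,0,0,0],[0,0.001,0,0,0],[0,0.001,0,0,0],[0,0.001,0,0,0],[0,0.001,0,0,0],[0,0,0,0,0]]}}

```text
t: 15.48
eef_pos: [0.5342, -0.1513, 0.0633]
eef_rot: [-1.18, 1.255, -1.254]
contact_force: [-0.6, -0.2, 0.6]
grip_width: 0.0001
```

Request:
{"op": "apply_moves", "data": {"deltas": [[0,0.001,0,0,0],[0,0.001,0,0,0],[0,0,0,0,0]]}}

```text
t: 15.85
eef_pos: [0.5362, -0.1514, 0.0632]
eef_rot: [-1.18, 1.254, -1.254]
contact_force: [-3.7, -0.6, 0.7]
grip_width: 0.0001
```

Third click: on to about 0.543.

Request:
{"op": "apply_moves", "data": {"deltas": [[0,0.001,0,0,0],[0,0.001,0,0,0],[0,0.001,0,0,0],[0,0.001,0,0,0],[0,0.001,0,0,0],[0,0.001,0,0,0],[0,0,0,0,0],[0,0,0,0,0]]}}

```text
t: 16.85
eef_pos: [0.5426, -0.1512, 0.0633]
eef_rot: [-1.179, 1.254, -1.254]
contact_force: [-0.3, -0.2, 0.3]
grip_width: 0.0001
```

Request:
{"op": "apply_moves", "data": {"deltas": [[0,-0.004,0,0,0],[0,-0.015,0,0,0],[0,-0.015,0,0,0],[0,0,0,0.03,0],[0,0,0,0.04,0],[0,0,0,0.04,0],[0,-0.02,0,0.04,0],[0,-0.03,0,0.02,0],[0,-0.02,0,0,0],[0,0,0,0,0],[0,0,0,0,0]]}}

```text
t: 18.23
eef_pos: [0.4385, -0.1513, 0.2329]
eef_rot: [-1.179, 1.254, -1.254]
contact_force: [0.1, -0.1, -0.0]
grip_width: 0.0
```

Run:
```python
from cell import ctrl
from h import *
import cv2
st=ctrl.sense();f=ctrl.grab_frame("wrist");print(st["eef_pos"])
cv2.imwrite("pics/wrist4.png",f["color"][:,:,::-1])
s=ctrl.grab_frame("scene");cv2.imwrite("pics/scz4.png",cv2.resize(s["color"][190:260,180:270,::-1],None,fx=8,fy=8,interpolation=cv2.INTER_CUBIC))
cv2.imwrite("pics/scene4.png",s["color"][:,:,::-1])
```

```text
[ 0.43852826 -0.15129486  0.23288419]
```

View pics/wrist4.png

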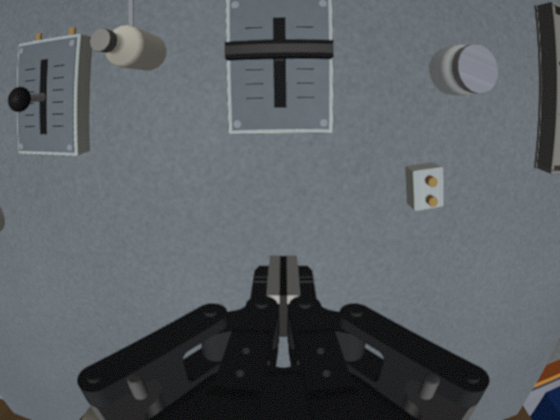

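View pics/scz4.png

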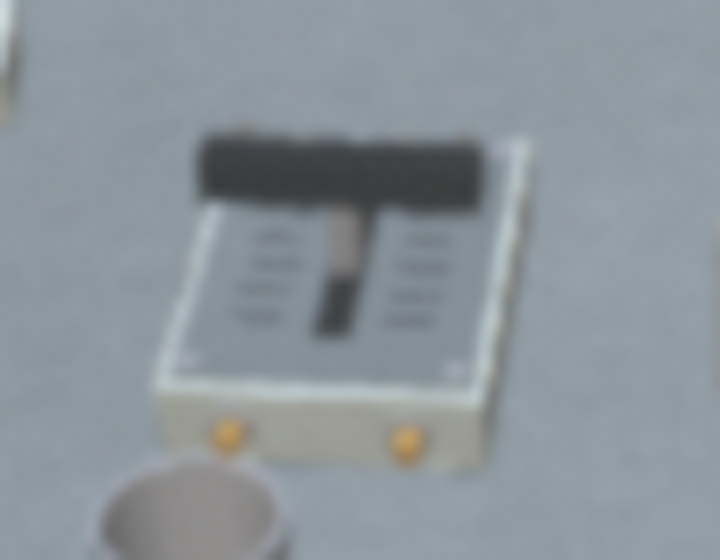

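View pics/scene4.png

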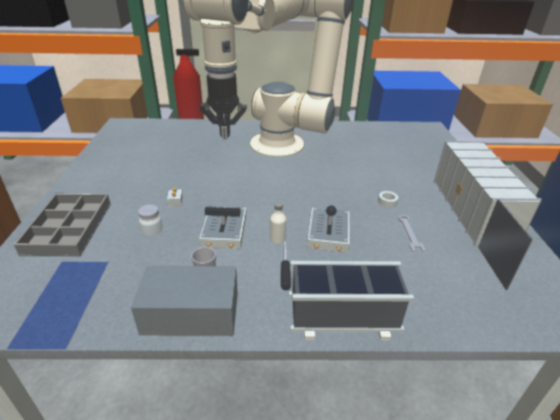

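Stem at (343,275) in the zoom, just past the mark pair at about y=265. I measure q with the same method that gave 15 at the start.

Run:
```python
from cell import ctrl
from h import *
s=ctrl.grab_frame("scene")
S=lambda x,y:(180+(x+.5)/8-.5,190+(y+.5)/8-.5)
a=np.radians(-3.3);ax=np.array([np.cos(a),np.sin(a),0])
c=np.array([.56,-.1542,.036])
for n,p,z in [("start farL",(215,150),.066),("start farR",(490,160),.066),("now farL",(200,199),.066),("now farR",(482,210),.066),("start nearL",(220,88),.084),("now nearL",(202,136),.084),("start stem",(357,222),.036),("now stem",(343,277),.036)]:
  print(n,((plane(s,*S(*p),z)-c)@ax+.0375).round(4))
```

```text
start farL 0.0231
start farR 0.022
now farL 0.0521
now farR 0.0513
start nearL 0.011
now nearL 0.0403
start stem 0.0214
now stem 0.0533
```

Run:
```python
from cell import ctrl
print(ctrl.sense()["t"]);print(ctrl.job_done())
```

```text
18.375
the job is handed in; nothing more can be done
None
```

I pushed the T-bar lever home to its stop, then clicked it up three times and left it in the third detent. I handed the job in at 18.4 s. The fingers stayed shut and only pushed.

- **Home:** I pushed on the bar's far face. The fingertips stopped moving at x = 0.5402 m while the push rose to about 11 N, which is the stop. A picture then showed the lever at the near end of the slot.
- **Clicks:** I pushed on the near face in 1 mm steps. Contact came at x ≈ 0.504, 0.519 and 0.534 m. At each click the push built to about 4 N and dropped away as the lever snapped over. The last push stopped at 0.543 m, about 6 mm short of where it would have met the bar in the third detent.
- **Last checks:** I backed the hand off and up to about 0.23 m, with no force on it. In the scene camera the bar's edges sat 29 mm beyond where they started in the 15 mm detent, so about 44 mm. The stem gave about 32 mm, so about 47 mm. These disagree by about 3 mm, roughly the picture's accuracy, and both fit only the 45 mm detent. I did not feel for the bar again afterwards.
- **Everything else:** the ball-topped lever and the loose items look unmoved in the last scene picture.

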